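Take the padlock off and switch the packing line's isolator back on

ROBOT

A 7-joint arm with a two-finger parallel gripper is mounted at the origin on the work surface. World frame = base frame: x ahead of the robot, y to its left, z up, the work surface at z = 0. Lengths are in mm, angles in rad, forces in N, time in s.
With the tool pointing down it reaches from about 400 to 875 mm from the base axis. Payload 4.4 kg.
Tool frame: the origin (TCP) lies at the very end of the fingers, on their centre line; the grasp point (between the pads) lies 19 mm behind it; z points along the fingers, y is the line along which they close (so a half turn about z gives the same grasp; the last joint's range is limited). The gripper opens to 85 mm and grips with 20 to 120 N. Pads are 22 mm wide; open, the fingers measure 114 mm over their backs; the gripper's body (76 mm by 85 mm) begins 54 mm behind the grasp point. The pads swing forward as they close: fully open they stand 13 mm farther back than shut.
Start: joints at [-1.38, 0.628, 0.038, 1.517, -0.027, 0.996, -0.02], TCP at [165.066, 628.706, 231.313] pointing down, gripper open.
Joint ranges: [-3.06, 3.06], [-0.37, 2.12], [-1.25, 1.32], [0.18, 2.47], [-1.1, 4.24], [0.23, 1.98], [-2.94, 2.94]. Speed limits (rad/s): [2.57, 2.57, 3.14, 3.14, 3.14, 3.14, 3.14].

INTERFACE

Orientations are given as [roll, pitch, yaw] about the fixed x, y, z axes, in that order (R = Rz(yaw) Ry(pitch) Rx(roll)).
In Python, from cell import status, get_image, ctrl, models gives the robot as it stands.
- The arm moves only by the shell command python3 -m handwheel 'ROWS' [OPENING]. ROWS is JSON, a list of rows, each an object with "delta_pos": the shift along the world's x, y, z in cm, a list of three; "yaw": the turn about the world's z in rad. A call has 1 to 10 rows; each row shifts and turns the commanded pose from where the row before left it; what a row does not reach is not made up. A row lasts 1/12 s, in which the tool goes at most 41.7 mm and 7.16 degrees, less where a joint would pass 70% of its speed; a pose out of reach is approached as far as the arm can. A call is refused whole if a number of a shift passes 4.17 or a number of a turn 0.125, either way. A call with a gripper value outside its range is refused whole. OPENING is the opening, from -1 (shut) to 1 (fully open), set as the call begins (- or left out, the last holds). The fingers move at their own pace and stop on an object; the grip force is fixed at half the most. Time passes only in rows, so rows that do not move let the fingers close. It gives the time, the measured TCP pose, the force, the opening and the grip force at its end, in the units of the state.
- status.read_state(): the state, without advancing time (a new reading comes with each control period).
- get_image(name): name is "side" or "top"; returns a dict with "color" (384x512x3 uint8, red, green, blue), "z_map" (384x512 float32, mm along the optical axis (not along the pixel's ray), 0 where there is no reading), "fx", "fy", "cx", "cy" (pixels), "position" and "rotation" of the camera in the world. Camera axes: x right, y up, looking along -z (the intrinsics and any distortion apply to the point x, -y, -z); pixel columns grow to the right and rows downward; lengths in mm; the calibration is good to about 2 mm. A picture is of the moment at which its call begins.
- ctrl.finish_job(): hands the job in; it is judged then, once.
Trained networks look in a picture, given as the dict that the camera call returned (one of the last four; its "shot" number tells which), for a name from the list of things; names that differ only in an ending like _2 or _b are one class to them, and where a whole thing is asked for, a point or a joint stands for the part that bears it (a point fixed in the world has none). Each returns a list of dicts, best first, with "score" (0 to 1); they miss things now and then, are a little off and sometimes report something else, mostly with a low value. They report only what shows in the picture. A call takes as long as a camera call. They do not tell look-alikes from the thing itself.
- models.boxes_of(picture, name): "rect" ([left, top, right, bottom] in pixels, round what is visible of it).
The state is a dict: "clock": time; "qpos": joint angles; "qd": joint speeds; "tau": joint torques, N m; "eef_pos": TCP position; "tool_rot": TCP orientation; "force": force on the tool from outside, world axes, zero at the start; "torque": the same for the moment, N m; "width": finger opening in mm; "gripper_force": force on a finger pad.
Only numpy, scipy, OpenCV 4.12 (cv2) and the standard library are available. Lean on these libraries where they do the work, as an engineer would, in place of code of your own. Each camera call takes 0.05 s, during which the arm holds its last target. There are 200 camera calls.

TASK

Cleaning is over. Lift the padlock up and off the hook of the isolator it hangs on, easing it off without wrenching the hook, and lower it into the grey tray without letting it fall; only then turn that isolator's handle clockwise, over its centre and fully round to its stop at on; it is stiff, so expect to take a second grip. Leave the other isolator's handle off and do not push the tub, tape, spatula or spoon around.

Things in the scene. Friction and masses are not known exactly. Their poses are not given: they have to be found in the camera images.
- locked: The isolator to switch on, with the padlock on its hook. Grey switch box, 120 mm wide, fixed on the bench. Origin: on the bench under the middle of its sloping face; x to the back, y left, z up. The face (140 x 120 mm) rises 35 degrees from horizontal towards +x, so its normal leans 35 degrees from vertical to the robot.
- locked_pivot (a point): Where the handle's axis meets the face of that isolator, 125 mm above the bench; axes as the box. The handle is a black bar 14 mm wide and 70 mm long (45 mm from the pivot to the pointing end, which has a white line, 25 mm to the other), standing 10 to 42 mm off the face over a round hub of radius 24 mm, and turns about the face's normal.
- locked_handle (a joint): Angle (rad) of the handle, growing clockwise as seen facing the face. 0 = off: pointing end 1.15 rad to the left (+y) of straight up the slope; 1.15 = straight up; 2.3 = on, 1.15 rad to the right, at the stop. Stiff (up to 0.3 N m). Over-centre: let go, it drops back to off below about 0.6, on to the stop above about 1.7, and sticks in between.
- locked_hook (a point): Lowest point of the hook's 8 mm rod (centre line), 25 mm in front of the pivot and 158 mm higher; axes as the box. From here the rod runs back, rising 12 mm, to an upright 107 mm behind (+x); in front its end turns up, rising 18 mm over 18 mm.
- padlock: Padlock hanging on the hook above the handle. Aluminium body 18 mm (x), 45 mm (y), 60 mm (z); origin at its centre, z to the shackle. Closed shackle: 8 mm bar, legs 33 mm apart (y), top 94 mm above the origin, 56 mm free height inside; it must rise about 25 mm to pass the hook's end, then come to the robot. About 0.22 kg.
- tray: Open grey plastic tray, 170 mm (x) by 220 mm (y), 35 mm high, walls 4 mm, fixed on the bench. Origin: centre of its underside, z up.
- other: A second, identical isolator with an empty hook, not to be touched. Origin and axes as for the locked one.
- other_handle (a joint): Handle of the other isolator, off (0). Built the same.
- tub: White tub with red lid, radius 42, height 75 mm. Bystander; origin at its underside.
- tape: Roll of tape lying flat, outer radius 45, height 45 mm. Bystander; origin at its underside.
- spatula: Spatula lying on the bench. Bystander; origin at its underside, along its x axis.
- spoon: Spoon lying on the bench. Bystander; origin at its underside, along its x axis.
There are look-alikes about, which are no part of the job. What is shaped like the padlock but red is not meant.

How it is judged (in metres and radians):
On the way, in this order (a step that is already met when the one before it is completed fails the run):
1. the padlock lies released in the tray while the isolator's handle is still off (x of padlock in the frame of tray between -0.085 and 0.085 m and y of padlock in the frame of tray between -0.11 and 0.11 m and z of padlock in the frame of tray below 0.06 m and contact force between padlock and the fingers below 0.05 N and linear speed of padlock below 0.03 m/s and value of joint locked_handle below 0.3 rad), for 0.2 s.
2. that isolator's handle is in on (value of joint locked_handle above 2.15 rad), for 0.2 s.
At the end, for the whole second after the job is handed in: The padlock lies at rest in the tray (its body's centre within the tray's outline and less than 60 mm above the tray's underside), the handle of the isolator it came from is in on (above 2.15 rad) and the other isolator's handle is off (below 0.15 rad) (x of padlock in the frame of tray between -0.085 and 0.085 m and y of padlock in the frame of tray between -0.11 and 0.11 m and z of padlock in the frame of tray below 0.06 m and contact force between padlock and the fingers below 0.05 N and linear speed of padlock below 0.03 m/s and value of joint locked_handle above 2.15 rad and value of joint other_handle below 0.15 rad); the robot touches nothing.
It fails at once if the other isolator's handle is turned (more than 0.3 rad) (value of joint other_handle above 0.3 rad).
It fails at once if the padlock is wrenched against the isolator or its hook (over 40 N) (contact force between padlock and locked above 40 N).
It fails at once if the padlock is let fall (faster than 1 m/s while not held) (linear speed of padlock above 1 m/s and contact force between padlock and the fingers below 0.05 N).
It fails at once if a bystander is moved by more than 40 mm (distance of any of tub, tape, spatula, spoon from where it was at the start of the episode above 0.04 m).
It also fails if it takes over 72 s, if anything falls off the work surface, if the arm or the gripper's body presses on something with over 40 N, if the wrist force passes 120 N, or if a joint passes its speed limit or range.

## Working session

There is one attempt and no reset: what is moved stays moved. The work goes in short steps, Python scripts to look and compute and a shell command to move; the robot and the scene stay as the last step left them, time stands still between calls to the robot, and variables do not carry over. Pictures are saved under pics/ and viewed, at most 13 in all, crops included, and the job is handed in when it is done.

```bash
ls; mkdir -p pics
cat > h.py <<'E'
import numpy as np, cv2
from cell import status, get_image, ctrl, models
def pt(im,u,v,z=None):
    z=im["z_map"][int(v),int(u)] if z is None else z
    p=np.array([(u-im["cx"])/im["fx"]*z, -(v-im["cy"])/im["fy"]*z, -z])
    return np.array(im["rotation"])@p+np.array(im["position"])
def cloud(im):
    z=im["z_map"].astype(float); v,u=np.indices(z.shape)
    p=np.stack([(u-im["cx"])/im["fx"]*z, -(v-im["cy"])/im["fy"]*z, -z],-1)
    P=p@np.array(im["rotation"]).T+np.array(im["position"]); P[z==0]=np.nan
    return P
def proj(im,p):
    q=(np.asarray(p)-np.array(im["position"]))@np.array(im["rotation"])
    return im["cx"]+im["fx"]*q[0]/-q[2], im["cy"]-im["fy"]*q[1]/-q[2]
E
python3 - <<'E'
from h import *
print(status.read_state())
ims={n:get_image(n) for n in("side","top")}
out=[]
for n,im in ims.items():
    print(n,{k:(np.round(np.array(v),3).tolist()) for k,v in im.items() if k not in("color","z_map")}, (im["z_map"]>0).mean())
    for t in("locked","locked_pivot","locked_hook","padlock","tray","tub"):
        for d in models.boxes_of(im,t)[:4]:
            r=d["rect"];u,v=(r[0]+r[2])/2,(r[1]+r[3])/2
            print(n,t,np.round(r).tolist(),round(d["score"],2),np.round(pt(im,u,v)).tolist())
    out.append(im["color"])
    np.savez("im_"+n,**{k:v for k,v in im.items()})
cv2.imwrite("pics/a.png",cv2.resize(np.vstack(out),None,fx=.78,fy=.78)[:,:,::-1])
cv2.imwrite("pics/side.png",cv2.resize(out[0],(800,600))[:,:,::-1])
cv2.imwrite("pics/top.png",cv2.resize(out[1],(800,600))[:,:,::-1])
E
```

```text
pics
{'clock': 0.0, 'qpos': array([-1.3797913 ,  0.62937116,  0.03845826,  1.51836907, -0.02702062,
        0.99629345, -0.02000023]), 'qd': array([-0.00036063, -0.0008076 , -0.00121117, -0.00024102, -0.00122517,
       -0.00057646,  0.00025656]), 'tau': array([-1.16299310e-03, -5.63385558e+01,  1.22559540e+00, -1.93431705e+01,
        1.09580549e-02,  1.06716086e-02,  1.16001169e-05]), 'eef_pos': array([164.91095812, 628.08431563, 230.37281835]), 'tool_rot': array([-3.13967014e+00,  1.90289139e-05,  2.88476298e+00]), 'force': array([ 0.06414884, -0.56135404, -0.69147813]), 'torque': array([-0.02014062,  0.06008034,  0.04298047]), 'gripper_force': 0.0, 'width': 85.41648626421497}
side {'fx': 367.313, 'fy': 367.313, 'cx': 255.515, 'cy': 189.656, 'position': [149.895, -310.407, 860.248], 'rotation': [0.713, -0.008, -0.806], 'shot': 1} 0.99615478515625
side locked_pivot [174.0, 95.0, 236.0, 213.0] 0.71 [881.0, 420.0, 1591.0]
side locked_hook [170.0, 96.0, 234.0, 210.0] 0.76 [874.0, 413.0, 1584.0]
side padlock [234.0, 131.0, 249.0, 165.0] 0.88 [1059.0, 599.0, 1770.0]
side padlock [182.0,
[... 217 characters left out ...]
cx': 256.039, 'cy': 189.173, 'position': [445.491, 91.226, 1240.686], 'rotation': [0.098, 0.009, -1.563], 'shot': 2} 0.9960072835286459
top locked [150.0, 138.0, 211.0, 212.0] 0.7 [2173.0, 1819.0, 2968.0]
top locked_pivot [150.0, 141.0, 206.0, 210.0] 0.66 [2161.0, 1806.0, 2956.0]
top locked_hook [152.0, 139.0, 206.0, 213.0] 0.88 [2158.0, 1804.0, 2953.0]
top padlock [172.0, 114.0, 194.0, 132.0] 0.52 [2318.0, 1964.0, 3113.0]
top padlock [154.0, 224.0, 189.0, 258.0] 0.24 [2346.0, 1991.0, 3141.0]
top tray [356.0, 188.0, 438.0, 251.0] 0.92 [2407.0, 2053.0, 3202.0]
top tray [158.0, 179.0, 187.0, 186.0] 0.16 [2154.0, 1799.0, 2949.0]
top tub [225.0, 238.0, 252.0, 268.0] 0.92 [2241.0, 1886.0, 3036.0]
```

View pics/side.png

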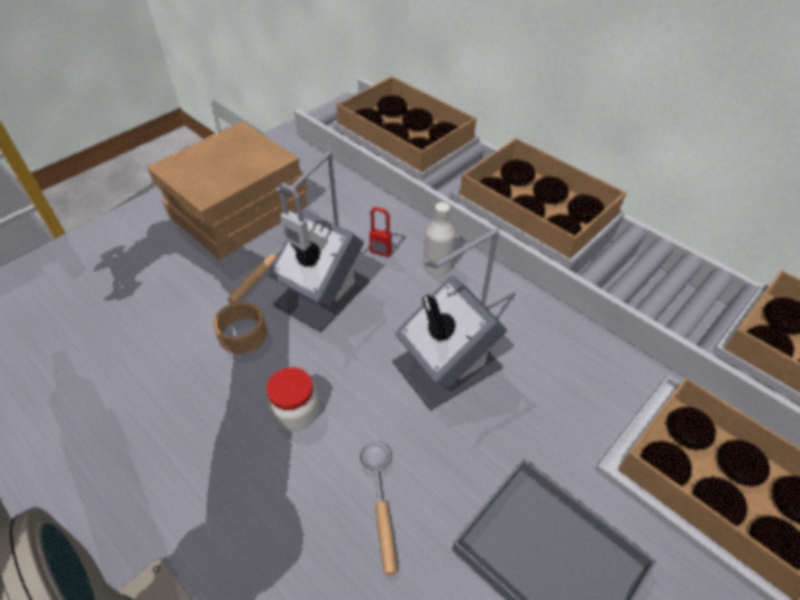

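View pics/top.png

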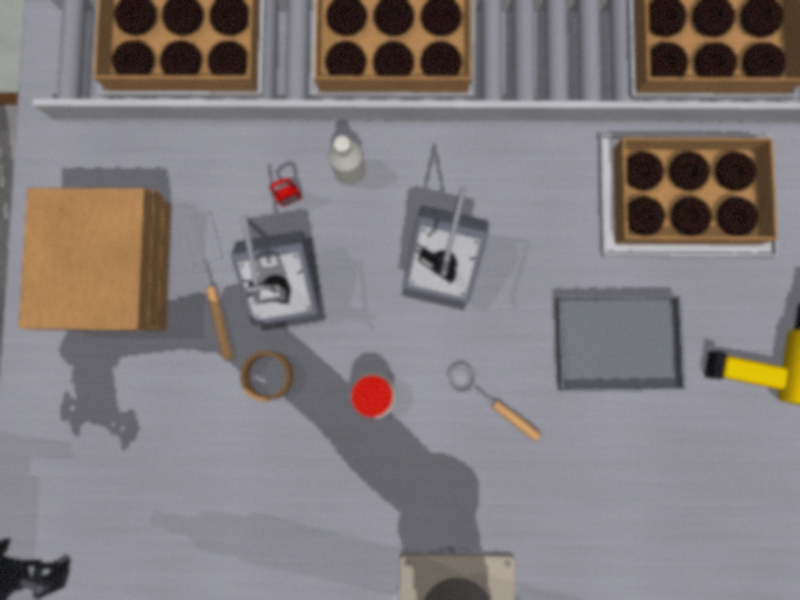

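Both pictures show the grey padlock on the left isolator's hook at side (290,215)/800. A red look-alike stands behind it at side (380,235) and top (285,190). The other isolator, at top (445,255), has an empty hook. The tray is at top (620,340). The grey one on the hook is the padlock meant.

`rotation` turns out to be roll/pitch/yaw, so I'll fix the helper and measure.

```bash
python3 - <<'E'
s=open('h.py').read()
s=s.replace('import numpy as np, cv2\n','import numpy as np, cv2\nfrom scipy.spatial.transform import Rotation as Ro\ndef RR(im): return Ro.from_euler("xyz",im["rotation"]).as_matrix()\n').replace('np.array(im["rotation"])','RR(im)')
open('h.py','w').write(s)
E
python3 - <<'E'
from h import *
ims={n:dict(np.load(f"im_{n}.npz")) for n in("side","top")}
S,T=ims["side"],ims["top"]
for n,px in {"S":[(400,340),(242,150),(188,142),(186,252)],"T":[(410,220),(238,253)]}.items():
    im=S if n=="S" else T
    for p in px: print(n,p,np.round(pt(im,*p)).tolist())
# clouds
for n,im in ims.items():
    P=cloud(im).reshape(-1,3); C=im["color"].reshape(-1,3).astype(int)
    print(n,"bench z",np.nanmedian(P[(abs(P[:,2])<15)][:,2]))
    m=(P[:,2]>20)&(P[:,2]<340)&(P[:,0]>550)&(P[:,0]<900)&(P[:,1]>180)&(P[:,1]<420)
    Q=P[m]; 
    # face plane: normal about 35deg
    best=None
    rng=np.random.default_rng(0)
    for _ in range(1500):
        a=Q[rng.choice(len(Q),3,replace=False)]
        nn=np.cross(a[1]-a[0],a[2]-a[0]); l=np.linalg.norm(nn)
        if l<500: continue
        nn/=l; nn*=np.sign(nn[2])
        if abs(nn[2]-np.cos(np.radians(35)))>.05: continue
        inl=abs((Q-a[0])@nn)<2.5
        if best is None or inl.sum()>best.sum(): best=inl
    F=Q[best]; c=F.mean(0); nn=np.linalg.svd(F-c)[2][2]; nn*=np.sign(nn[2])
    print(n,"face",len(F),c.round(1),nn.round(3),"yaw",np.arctan2(-nn[1],-nn[0]).round(3),"tilt",np.degrees(np.arccos(nn[2])).round(1))
    ez=np.array([0,0,1]); e2=np.cross(ez,-nn); e2/=np.linalg.norm(e2) 
    ey=np.cross(ez,-np.array([nn[0],nn[1],0]));ey/=np.linalg.norm(ey); eu=np.cross(ey,nn)*1; eu*=np.sign(eu[2])
    r=cv2.minAreaRect(np.c_[(F-c)@ey,(F-c)@eu].astype(np.float32)); print("rect",r)
    ctr=c+r[0][0]*ey+r[0][1]*eu; print("face centre",ctr.round(1))
    cv2.imwrite(f"pics/crop_{n}.png",cv2.resize(im["color"][90:220,150:250] if n=="side" else im["color"][90:220,140:320],None,fx=4.4,fy=4.4,interpolation=cv2.INTER_CUBIC)[:,:,::-1])
    h=Q[Q[:,2]>150]; 
    for z0 in range(150,330,15):
        k=h[(h[:,2]>=z0)&(h[:,2]<z0+15)]
        if len(k): print(z0,len(k),k.min(0).round(),k.max(0).round(),k.mean(0).round())
m=lambda P:0
for n,im in ims.items():
    P=cloud(im).reshape(-1,3); m=(P[:,2]>27)&(P[:,2]<45)&(P[:,0]>250)&(P[:,0]<700)&(P[:,1]<-80)&(P[:,1]>-450)
    if m.sum()>20: print(n,"tray rim",cv2.minAreaRect(P[m][:,:2].astype(np.float32)),P[m].min(0),P[m].max(0))
E
```

```text
S (400, 340) [595.0, -354.0, -2.0]
S (242, 150) [744.0, 311.0, 59.0]
S (188, 142) [543.0, 298.0, 229.0]
S (186, 252) [378.0, 135.0, 78.0]
T (410, 220) [481.0, -341.0, 7.0]
T (238, 253) [387.0, 150.0, 78.0]
side bench z 0.649549378392976
side face 675 [594.  298.4 140. ] [-0.56  -0.095  0.823] yaw 0.168 tilt 34.6
rect ((16.52349853515625, 7.968334197998047), (142.10287475585938, 117.51428985595703), 89.84107971191406)
face centre [597.7 315.8 144.6]
150 421 [550. 188. 150.] [819. 379. 165.] [649. 292. 158.]
165 19 [551. 275. 165.] [652. 352. 179.] [617. 314. 173.]
180 21 [551. 285. 180.] [654. 326. 194.] [600. 305. 186.]
195 27 [551. 285. 195.] [652. 329. 209.] [604. 307. 202.]
210 26 [551. 286. 211.] [656. 327. 224.] [604. 306. 218.]
225 46 [550. 287. 225.] [654. 329. 239.] [579. 308. 232.]
240 23 [551. 288. 241.] [655. 329. 255.] [616. 312. 248.]
255 20 [550. 288. 255.] [654. 330. 270.] [611. 311. 263.]
270 26 [550. 288. 270.] [655. 327. 284.] [608. 311. 278.]
285 126 [550. 290. 285.] [656. 328. 299.] [602. 315. 292.]
top bench z 0.7281241623559254
top face 812 [597.1 303.8 144.4] [
[... 518 characters left out ...]
 302. 231.]
240 10 [550. 287. 240.] [651. 326. 255.] [620. 312. 247.]
255 10 [550. 287. 257.] [653. 326. 270.] [630. 316. 264.]
270 10 [551. 287. 270.] [654. 323. 285.] [603. 309. 280.]
285 172 [550. 288. 285.] [653. 329. 300.] [600. 315. 293.]
300 4 [634. 320. 300.] [648. 325. 302.] [642. 323. 301.]
side tray rim ((552.981689453125, -311.53790283203125), (198.38720703125, 398.1425476074219), 46.35726547241211) [ 395.93034666 -449.79596357   27.01786309] [ 699.92990561 -183.1806245    44.97985208]
top tray rim ((547.630126953125, -316.5986328125), (264.3287353515625, 304.7345886230469), 89.92835235595703) [ 395.42056198 -448.94641655   27.06432147] [ 699.98679096 -184.44459465   44.9894767 ]
```

View pics/crop_side.png

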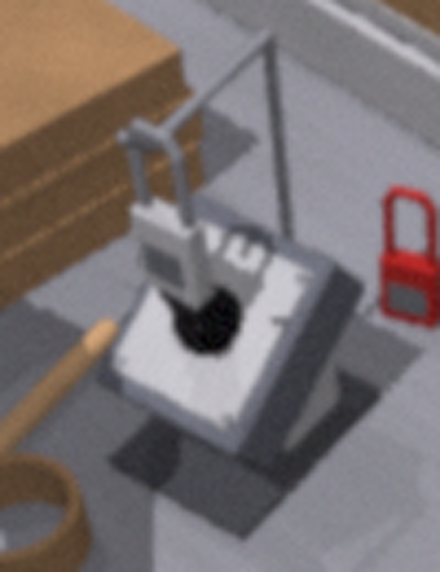

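View pics/crop_top.png

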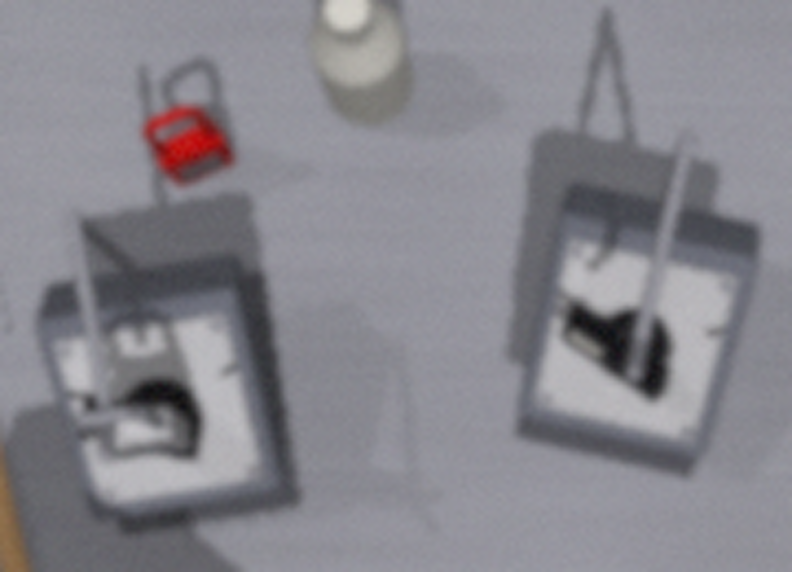

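The crops confirm it: the grey padlock hangs on the left isolator's hook, with the body at side-crop (170,255) and the shackle top at (150,135). The red one stands behind on the bench. The handle's hub is black, at (205,320). Next I'll refine the measurement.

Run:
```python
from h import *
ims={n:dict(np.load(f"im_{n}.npz")) for n in("side","top")}
for n,im in ims.items():
    P=cloud(im); C=im["color"].astype(int); V,U=np.indices(P.shape[:2])
    m=(P[...,2]>60)&(P[...,2]<340)&(P[...,0]>500)&(P[...,0]<700)&(P[...,1]>245)&(P[...,1]<400)
    br=C.sum(-1)
    f=m&(br>np.percentile(br[m],55))&(P[...,2]<200)
    F=P[f]
    for _ in range(6):
        c=np.median(F,0); nn=np.linalg.svd(F-F.mean(0))[2][2]; nn*=np.sign(nn[2]); c=F.mean(0)
        F2=P[f]; d=(F2-c)@nn; F=F2[abs(d)<max(2.5,np.percentile(abs(d),70))]
    allF=P[m]; allF=allF[abs((allF-c)@nn)<3]
    yaw=np.arctan2(-nn[1],-nn[0]); print(n,len(F),nn.round(3),"yaw",yaw.round(3),"tilt",np.degrees(np.arccos(nn[2])).round(1),"bright bbox",F.min(0).round(),F.max(0).round())
    for yw in (yaw,):
        ex=np.array([np.cos(yw),np.sin(yw),0]);ey=np.array([-np.sin(yw),np.cos(yw),0]);eu=np.cross(ey,nn)
        if eu[2]<0: eu=-eu
        for nm,A in(("white",F),("all",allF)):
            q=np.c_[(A-c)@ey,(A-c)@eu]; lo,hi=np.percentile(q,1,axis=0),np.percentile(q,99,axis=0)
            mid=(lo+hi)/2; print(nm,"size",(hi-lo).round(1),"centre",(c+mid[0]*ey+mid[1]*eu).round(1),"rect",cv2.minAreaRect(q.astype(np.float32)))
    print("handle/dark:"); k=m&(br<130)&(P[...,2]>100)
    K=P[k]; h=(K-c)@nn; print(len(K),K.mean(0).round(1),np.percentile(h,[5,50,95]).round(1))
    for lo,hi in((-3,12),(12,30),(30,46)):
        s=(h>lo)&(h<hi)
        if s.sum(): print(lo,hi,s.sum(),K[s].mean(0).round(1),K[s].min(0).round(),K[s].max(0).round())
    t=m&(P[...,2]>272)&(P[...,0]<700); A=P[t]
    o=np.argsort(A[:,0])
    print(n,"rod"); 
    for x0 in range(500,700,8):
        s=A[(A[:,0]>=x0)&(A[:,0]<x0+8)]
        if len(s): print(x0,len(s),s.mean(0).round(1),s[:,1].min().round(),s[:,1].max().round(),s[:,2].max().round())
    # padlock body
    b=m&(P[...,2]>190)&(P[...,2]<238); A=P[b]; A=A[A[:,0]<600]; print("body",len(A),A.mean(0).round(1),A.min(0).round(),A.max(0).round())
    P0=P; m=(P0[...,2]>29)&(P0[...,2]<42)&(P0[...,0]>380)&(P0[...,0]<600)&(P0[...,1]<-180)&(P0[...,1]>-450)
    print("tray",m.sum(),[ (lambda z:z)(np.percentile(P0[m],q,axis=0).round()) for q in(3,97)])
print(ims["side"]["color"].shape)
```

```text
side 816 [-0.562 -0.095  0.821] yaw 0.167 tilt 34.8 bright bbox [517. 254.  91.] [628. 365. 161.]
white size [104.  116.2] centre [570.1 312.4 126. ] rect ((8.833049774169922, 5.600738525390625), (108.00941467285156, 120.32374572753906), 0.09530526399612427)
all size [113.2 135.3] centre [570.8 311.2 126.3] rect ((6.897342681884766, 23.091732025146484), (173.21485900878906, 117.61946105957031), 89.83435821533203)
handle/dark:
131 [558.9 296.7 142.9] [ 6.1 15.4 41.3]
-3 12 58 [568.8 301.9 135. ] [549. 286. 122.] [584. 323. 147.]
12 30 29 [559.1 291.7 141. ] [547. 284. 129.] [574. 308. 150.]
30 46 44 [545.7 293.2 154.5] [539. 283. 144.] [556. 310. 160.]
side rod
524 10 [527.8 303.3 302.2] 301.0 308.0 305.0
532 9 [535.4 303.1 295.3] 301.0 305.0 301.0
540 35 [545.3 310.1 288.9] 291.0 324.0 296.0
548 34 [550.7 296.7 287.5] 288.0 315.0 297.0
556 5 [562.  309.9 287.8] 307.0 312.0 289.0
564 9 [568.1 309.9 288.4] 308.0 313.0 292.0
572 9 [576.  311.7 287.9] 310.0 315.0 292.0
580 10 [583.4 313.4 289.2] 310.0 317.0 292.0
588 10 [591.4 315.1 290.1] 311.0 320.0 295.0
596 10 [599.4 316.6 291.1] 313
[... 1314 characters left out ...]
.0 313.0 293.0
564 11 [568.3 310.2 289.8] 307.0 315.0 292.0
572 14 [575.7 311.5 289.7] 308.0 315.0 293.0
580 12 [583.9 313.3 291.6] 310.0 317.0 294.0
588 14 [591.4 314.1 291.6] 311.0 319.0 295.0
596 15 [599.9 315.9 293.1] 312.0 320.0 296.0
604 11 [608.3 317.8 293.3] 315.0 322.0 295.0
612 14 [615.3 318.3 295.4] 315.0 322.0 300.0
620 14 [624.4 320.6 294.9] 317.0 324.0 297.0
628 12 [631.9 321.4 296.7] 318.0 326.0 301.0
636 14 [639.9 322.8 297.3] 319.0 327.0 300.0
644 17 [648.2 323.8 293.6] 321.0 329.0 302.0
652 4 [652.9 323.7 289.6] 322.0 326.0 299.0
body 120 [545.3 299.4 222.6] [536. 284. 193.] [559. 327. 236.]
tray 458 [array([ 396., -406.,   30.]), array([ 568., -186.,   40.])]
(384, 512, 3)
```

```bash
python3 -m handwheel '[{"delta_pos":[0,0,3.5],"yaw":0.07},{"delta_pos":[0,0,3.5],"yaw":0.07},{"delta_pos":[0,0,3.5],"yaw":0.07},{"delta_pos":[2.7,-2.3,0],"yaw":0.07},{"delta_pos":[2.7,-2.3,0],"yaw":0.07},{"delta_pos":[2.7,-2.3,0],"yaw":0.075},{"delta_pos":[2.7,-2.3,0],"yaw":0}]' 1
python3 -m handwheel '[{"delta_pos":[2.7,-2.3,0],"yaw":0},{"delta_pos":[2.7,-2.3,0],"yaw":0},{"delta_pos":[2.7,-2.3,0],"yaw":0},{"delta_pos":[2.7,-2.3,0],"yaw":0},{"delta_pos":[2.7,-2.3,0],"yaw":0},{"delta_pos":[2.7,-2.3,0],"yaw":0},{"delta_pos":[2.7,-2.3,0],"yaw":0},{"delta_pos":[0,0,0],"yaw":0},{"delta_pos":[0,0,0],"yaw":0}]'
```

```text
clock: 1.28
eef_pos: [274.1, 535.6, 336.7]
tool_rot: [3.141, 0.0, -2.97]
force: [-0.3, 1.0, -0.2]
width: 85.1
gripper_force: 0.0
clock: 2.03
eef_pos: [464.2, 373.3, 336.3]
tool_rot: [-3.141, 0.001, -2.979]
force: [-1.0, 0.7, 1.3]
width: 85.2
gripper_force: 0.0
```

```bash
python3 -m handwheel '[{"delta_pos":[2.8,-2.2,0],"yaw":0},{"delta_pos":[2.8,-2.2,0],"yaw":0.008},{"delta_pos":[2.7,-2.2,0],"yaw":0},{"delta_pos":[0,0,0],"yaw":0},{"delta_pos":[0,0,-2],"yaw":0},{"delta_pos":[0,0,-2],"yaw":0},{"delta_pos":[0,0,-2],"yaw":0},{"delta_pos":[0,0,0],"yaw":0}]'
python3 - <<'E'
from h import *
a=get_image("side");b=get_image("top")
o=np.hstack([cv2.resize(a["color"][60:230,130:270],(395,480),interpolation=2),cv2.resize(b["color"][90:260,100:240],(395,480),interpolation=2)])
cv2.imwrite("pics/g1.png",o[:,:,::-1])
E
```

```text
clock: 2.7
eef_pos: [541.6, 310.1, 272.4]
tool_rot: [-3.14, -0.008, -2.963]
force: [-1.5, 0.4, -1.4]
width: 85.5
gripper_force: 0.0
```

View pics/g1.png

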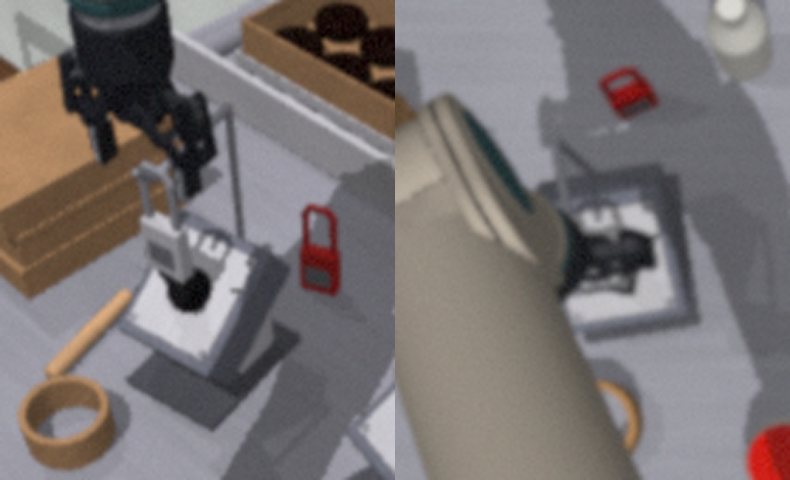

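The picture shows the fingers open astride the shackle, at (105,150) and (190,180) in the left half, with the hook rod between them. I'll go on down and grip.

```bash
python3 -m handwheel '[{"delta_pos":[0.2,-0.3,-1.0],"yaw":0},{"delta_pos":[0.1,0,-1.0],"yaw":0},{"delta_pos":[0.1,0,-1.0],"yaw":0},{"delta_pos":[0,0,0],"yaw":0},{"delta_pos":[0,0,0],"yaw":0}]'
python3 -m handwheel '[{"delta_pos":[0,0,0],"yaw":0},{"delta_pos":[0,0,0],"yaw":0},{"delta_pos":[0,0,0],"yaw":0},{"delta_pos":[0,0,0],"yaw":0},{"delta_pos":[0,0,0],"yaw":0},{"delta_pos":[0,0,0],"yaw":0},{"delta_pos":[0,0,0],"yaw":0},{"delta_pos":[0,0,0],"yaw":0}]' -0.3
```

```text
clock: 3.22
eef_pos: [548.7, 306.5, 245.5]
tool_rot: [-3.141, -0.002, -2.966]
force: [0.4, 0.1, 0.8]
width: 85.2
gripper_force: 0.0
clock: 3.88
eef_pos: [549.6, 307.4, 247.1]
tool_rot: [3.141, 0.002, -2.965]
force: [0.2, 0.8, 5.8]
width: 39.6
gripper_force: 59.9
```

```bash
python3 -m handwheel '[{"delta_pos":[0,0,0.4],"yaw":0},{"delta_pos":[0,0,0.4],"yaw":0},{"delta_pos":[0,0,0.4],"yaw":0},{"delta_pos":[0,0,0.4],"yaw":0},{"delta_pos":[0,0,0.4],"yaw":0},{"delta_pos":[0,0,0.4],"yaw":0},{"delta_pos":[0,0,0.4],"yaw":0},{"delta_pos":[0,0,0.4],"yaw":0},{"delta_pos":[0,0,0.3],"yaw":0},{"delta_pos":[0,0,0],"yaw":0}]'
python3 - <<'E'
from h import *
a=get_image("side");b=get_image("top")
o=cv2.resize(a["color"][40:210,130:270],(494,600),interpolation=2)
cv2.imwrite("pics/g2.png",o[:,:,::-1])
E
```

```text
clock: 4.72
eef_pos: [549.5, 306.9, 282.2]
tool_rot: [3.141, 0.001, -2.965]
force: [-0.4, 0.7, -1.7]
width: 39.5
gripper_force: 60.3
```

View pics/g2.png

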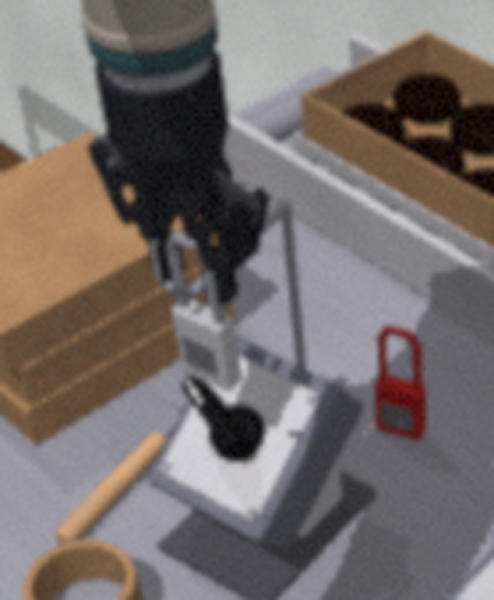

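The padlock is 35 mm up with the hook's end still inside the shackle, body at (205,345) and nothing touching. Next I'll draw it out towards the robot along the box axis.

```bash
python3 -m handwheel '[{"delta_pos":[-0.99,-0.17,0],"yaw":0},{"delta_pos":[-0.99,-0.17,0],"yaw":0},{"delta_pos":[-0.99,-0.17,0],"yaw":0},{"delta_pos":[-0.99,-0.17,0],"yaw":0},{"delta_pos":[-0.99,-0.17,0],"yaw":0},{"delta_pos":[-0.99,-0.17,0],"yaw":0},{"delta_pos":[-0.99,-0.17,0],"yaw":0},{"delta_pos":[-0.99,-0.17,0],"yaw":0},{"delta_pos":[0,0,0],"yaw":0}]'
python3 -m handwheel '[{"delta_pos":[0,-2,1],"yaw":0},{"delta_pos":[0,-3,1],"yaw":0},{"delta_pos":[0,-3.5,0],"yaw":0},{"delta_pos":[0,-3.5,0],"yaw":0},{"delta_pos":[0,-3.5,0],"yaw":0},{"delta_pos":[0,-3.5,0],"yaw":0},{"delta_pos":[0,-3.5,0],"yaw":0},{"delta_pos":[0,-3.5,0],"yaw":0},{"delta_pos":[0,-3.5,0],"yaw":0}]'
python3 -m handwheel '[{"delta_pos":[0,-3.5,0],"yaw":0},{"delta_pos":[0,-3.5,0],"yaw":0},{"delta_pos":[0,-3.5,0],"yaw":0},{"delta_pos":[0,-3.5,0],"yaw":0},{"delta_pos":[0.2,-3.5,0],"yaw":0},{"delta_pos":[0.5,-3.5,0],"yaw":0},{"delta_pos":[0.5,-3.5,0],"yaw":0},{"delta_pos":[0,-2.5,0],"yaw":0},{"delta_pos":[0,0,0],"yaw":0},{"delta_pos":[0,0,0],"yaw":0}]'
```

```text
clock: 5.57
eef_pos: [467.5, 292.9, 281.2]
tool_rot: [-3.141, -0.002, -2.964]
force: [-1.2, -0.5, -1.8]
width: 39.4
gripper_force: 60.3
clock: 6.32
eef_pos: [470.1, -3.7, 301.6]
tool_rot: [-3.141, 0.001, -2.965]
force: [1.0, 0.9, -2.7]
width: 39.3
gripper_force: 60.7
clock: 7.15
eef_pos: [481.5, -274.0, 301.0]
tool_rot: [-3.141, -0.0, -2.969]
force: [0.3, 0.9, -2.9]
width: 39.1
gripper_force: 60.9
```

```bash
python3 -m handwheel '[{"delta_pos":[0,-2,-2.5],"yaw":0},{"delta_pos":[0,0,-3],"yaw":0},{"delta_pos":[0,0,-3],"yaw":0},{"delta_pos":[0,0,-3],"yaw":0},{"delta_pos":[0,0,-3],"yaw":0},{"delta_pos":[0,0,-2.5],"yaw":0},{"delta_pos":[0,0,-2],"yaw":0},{"delta_pos":[0,0,-1.5],"yaw":0},{"delta_pos":[0,0,0],"yaw":0},{"delta_pos":[0,0,0],"yaw":0}]'
python3 -m handwheel '[{"delta_pos":[0,0,-0.3],"yaw":0},{"delta_pos":[0,0,-0.3],"yaw":0},{"delta_pos":[0,0,0],"yaw":0}]'
python3 - <<'E'
from h import *
a=get_image("side")
P=cloud(a); m=(abs(P[...,0]-482)<40)&(abs(P[...,1]+295)<40)&(P[...,2]>-5)
z=P[m][:,2]; print(np.histogram(z,bins=np.arange(-5,120,10)))
cv2.imwrite("pics/g3.png",cv2.resize(a["color"][220:384,270:470],(732,600),interpolation=2)[:,:,::-1])
E
```

```text
clock: 7.98
eef_pos: [482.1, -290.5, 96.0]
tool_rot: [3.14, -0.001, -2.964]
force: [0.4, 0.4, -1.5]
width: 39.2
gripper_force: 61.0
clock: 8.23
eef_pos: [482.3, -291.9, 90.9]
tool_rot: [-3.141, 0.001, -2.965]
force: [-0.4, 0.7, -2.5]
width: 39.3
gripper_force: 61.0
(array([650, 266,  27,  36,  38,  48,  39, 120,  74,  17,  34,  52]), array([ -5,   5,  15,  25,  35,  45,  55,  65,  75,  85,  95, 105, 115]))
```

View pics/g3.png

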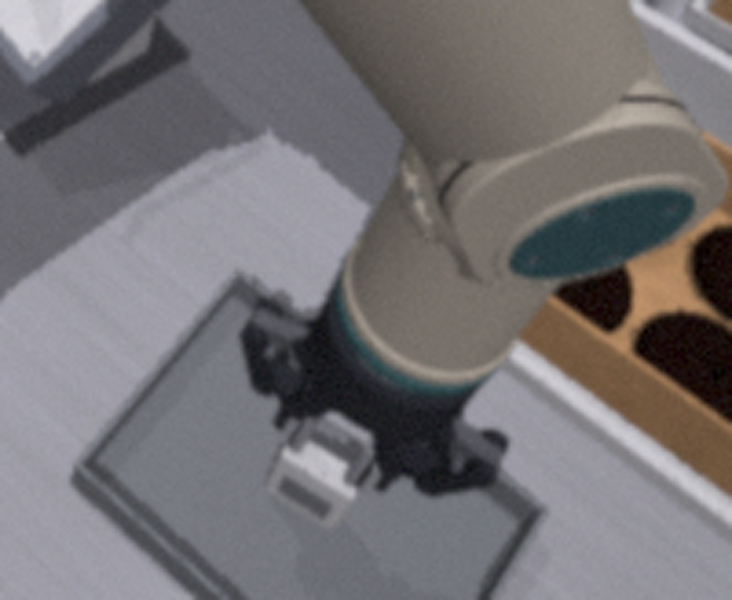

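The padlock, at (325,470), hangs upright well inside the tray. I'll lower it in 2 mm steps until it touches.

```bash
python3 -m handwheel '[{"delta_pos":[0,0,-0.2],"yaw":0},{"delta_pos":[0,0,-0.2],"yaw":0},{"delta_pos":[0,0,-0.2],"yaw":0},{"delta_pos":[0,0,0],"yaw":0}]'
python3 -m handwheel '[{"delta_pos":[0,0,-0.2],"yaw":0},{"delta_pos":[0,0,-0.2],"yaw":0},{"delta_pos":[0,0,0],"yaw":0}]'
```

```text
clock: 8.62
eef_pos: [481.6, -291.8, 83.9]
tool_rot: [3.141, -0.001, -2.965]
force: [-0.5, -0.2, -1.7]
width: 39.1
gripper_force: 61.0
clock: 8.87
eef_pos: [482.1, -292.1, 80.6]
tool_rot: [-3.141, 0.0, -2.966]
force: [-0.3, 0.3, 1.3]
width: 39.0
gripper_force: 61.1
```

```bash
python3 -m handwheel '[{"delta_pos":[0,0,0],"yaw":0},{"delta_pos":[0,0,0],"yaw":0},{"delta_pos":[0,0,0],"yaw":0},{"delta_pos":[0,0,0],"yaw":0},{"delta_pos":[0,0,0],"yaw":0},{"delta_pos":[0,0,0],"yaw":0},{"delta_pos":[0,0,0],"yaw":0}]' 1
python3 -m handwheel '[{"delta_pos":[0,0,1],"yaw":0},{"delta_pos":[0,0,2],"yaw":0},{"delta_pos":[0,0,3],"yaw":0},{"delta_pos":[0,0,4],"yaw":0},{"delta_pos":[0,0,4],"yaw":0},{"delta_pos":[0,0,4],"yaw":0},{"delta_pos":[0,0,4],"yaw":0},{"delta_pos":[0,0,0],"yaw":0}]'
python3 - <<'E'
from h import *
a=get_image("side")
for d in models.boxes_of(a,"padlock"): 
    r=d["rect"]; print(np.round(r),d["score"],pt(a,(r[0]+r[2])/2,(r[1]+r[3])/2).round())
P=cloud(a); m=(abs(P[...,0]-482)<75)&(abs(P[...,1]+295)<95)&(P[...,2]>14)&(P[...,2]<140)
print(m.sum(),P[m].min(0).round(),P[m].max(0).round(),P[m].mean(0).round())
E
```

```text
clock: 9.45
eef_pos: [481.9, -291.9, 80.3]
tool_rot: [-3.142, -0.0, -2.965]
force: [0.6, 0.7, -0.1]
width: 85.3
gripper_force: 0.0
clock: 10.12
eef_pos: [485.4, -294.5, 309.4]
tool_rot: [-3.132, 0.012, -2.966]
force: [0.9, -0.5, 0.1]
width: 85.6
gripper_force: 0.0
[235. 132. 248. 164.] 0.87 [750. 317.  60.]
[343. 333. 376. 365.] 0.83 [ 485. -299.   63.]
516 [ 470. -318.   14.] [ 492. -272.  131.] [ 478. -296.   70.]
```

```bash
cat > path.py <<'E'
import numpy as np
pv=np.array([571,311.5,125.]); c,s=np.cos(.168),np.sin(.168)
ex=np.array([c,s,0]);ey=np.array([-s,c,0]);t=np.radians(35)
eu=np.cos(t)*ex+np.sin(t)*np.array([0,0,1]); n=-np.sin(t)*ex+np.cos(t)*np.array([0,0,1])
def tcp(su,yl,h,side): # finger centre (slope-up, left, height) of finger; side=+1 tool is left of finger
    return pv+su*eu+yl*ey+h*n+side*49.5*ey-np.array([0,0,13.])
E
python3 - <<'E'
from path import *
for th in (1.15,1.0,.8,.6,.4,.2,0,-.1):
    d=np.array([np.cos(th),np.sin(th)]); m=np.array([np.sin(th),-np.cos(th)])
    e=13.4*abs(np.sin(th))+7.5*abs(np.cos(th))
    r=34-max(0,(.6-th))*10
    f=r*d-(7+e)*m
    print(th,f.round(1),tcp(f[0],f[1],23,1).round(1))
th=1.15;
from h import *
im=dict(np.load("im_top.npz")); P=cloud(im)
for z0 in (60,100,140,180):
    m=(P[...,2]>z0)&(P[...,2]<z0+40)&(P[...,0]>350)&(P[...,0]<720)&(P[...,1]>380)&(P[...,1]<700)
    if m.sum(): print(z0,m.sum(),np.percentile(P[m],[1,99],axis=0).round())
E
```

```text
1.15 [-6.5 40.1] [537.8 396.8 127.1]
1.0 [-0.4 40.7] [542.6 398.1 130.6]
0.8 [ 8.  39.6] [549.6 398.2 135.4]
0.6 [16.3 36.3] [556.8 396.2 140.2]
0.4 [22.  30.1] [562.5 390.8 143.5]
0.2 [26.  22.6] [566.9 384.  145.8]
0 [28.  14.5] [569.9 376.2 146.9]
-0.1 [28.4 13. ] [570.5 374.8 147.2]
60 449 [[496. 535.  60.]
 [717. 680.  99.]]
100 5238 [[496. 536. 104.]
 [718. 698. 140.]]
140 508 [[499. 538. 140.]
 [718. 698. 145.]]
```

```bash
python3 -m handwheel '[{"delta_pos":[-1,2.5,0.5],"yaw":0},{"delta_pos":[-1,3.5,0.5],"yaw":0},{"delta_pos":[-1,3.8,0],"yaw":0},{"delta_pos":[0,3.8,0],"yaw":0},{"delta_pos":[0,3.8,0],"yaw":0},{"delta_pos":[0,3.8,0],"yaw":0},{"delta_pos":[0,3.8,0],"yaw":0},{"delta_pos":[0,3.8,0],"yaw":0},{"delta_pos":[0,3.8,0],"yaw":0},{"delta_pos":[0,3.8,0],"yaw":0}]'
python3 -m handwheel '[{"delta_pos":[0,3.8,0],"yaw":0},{"delta_pos":[0,3.8,0],"yaw":0},{"delta_pos":[0,3.8,0],"yaw":0},{"delta_pos":[0,3.8,0],"yaw":0},{"delta_pos":[0,3.8,0],"yaw":0},{"delta_pos":[0,3.8,0],"yaw":0},{"delta_pos":[0,3.8,0],"yaw":0},{"delta_pos":[0,3,0],"yaw":0},{"delta_pos":[0,0,0],"yaw":0},{"delta_pos":[0,0,0],"yaw":0}]'
```

```text
clock: 11.05
eef_pos: [450.3, 73.7, 309.2]
tool_rot: [-3.141, -0.003, -2.965]
force: [0.4, 0.6, -0.5]
width: 85.2
gripper_force: 0.0
clock: 11.88
eef_pos: [450.2, 369.4, 308.3]
tool_rot: [-3.14, -0.004, -2.962]
force: [0.0, -0.5, -0.7]
width: 85.4
gripper_force: 0.0
```

```bash
python3 -m handwheel '[{"delta_pos":[2,1.25,-1],"yaw":0},{"delta_pos":[2.5,1.2,-2],"yaw":0},{"delta_pos":[2.7,0,-2.5],"yaw":0},{"delta_pos":[0,0,-3],"yaw":0},{"delta_pos":[0,0,-3],"yaw":0},{"delta_pos":[0,0,-3],"yaw":0},{"delta_pos":[0,0,-2],"yaw":0},{"delta_pos":[0,0,-1],"yaw":0},{"delta_pos":[0,0,0],"yaw":0},{"delta_pos":[0,0,0],"yaw":0}]'
python3 - <<'E'
from h import *
a=get_image("side");b=get_image("top")
o=np.hstack([cv2.resize(a["color"][60:230,130:270],(395,480),interpolation=2),cv2.resize(b["color"][90:260,100:240],(395,480),interpolation=2)])
cv2.imwrite("pics/g4.png",o[:,:,::-1])
E
```

```text
clock: 12.72
eef_pos: [524.2, 391.6, 135.5]
tool_rot: [-3.141, -0.0, -2.967]
force: [0.1, -0.1, 1.0]
width: 85.6
gripper_force: 0.0
```

View pics/g4.png

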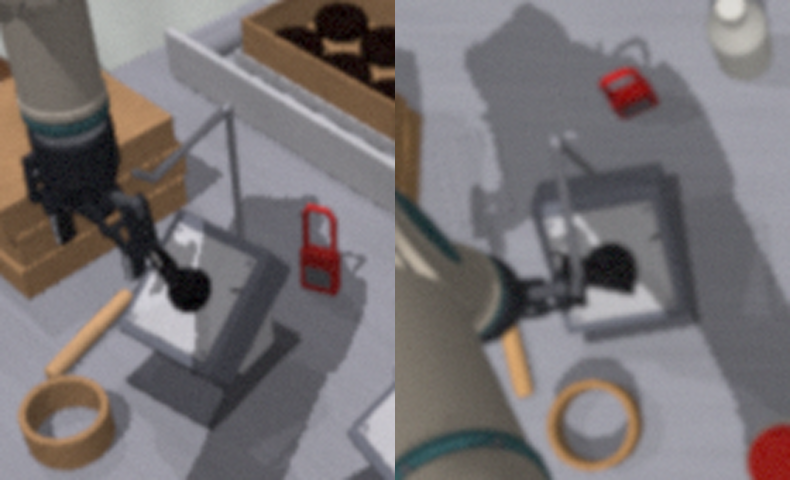

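The right finger's tip stands in front of (below) the handle's pointing end, at left-half (140,265), and the rod is clear. Now I'll push up the slope along the arc.

```bash
python3 -m handwheel '[{"delta_pos":[0.5,0.3,-0.4],"yaw":0},{"delta_pos":[0.5,0.2,-0.3],"yaw":0},{"delta_pos":[0.4,0,0],"yaw":0},{"delta_pos":[0.5,0.1,0.35],"yaw":0},{"delta_pos":[0.7,0,0.5],"yaw":0},{"delta_pos":[0.7,-0.2,0.5],"yaw":0},{"delta_pos":[0,0,0],"yaw":0}]'
python3 -m handwheel '[{"delta_pos":[0.6,-0.5,0.3],"yaw":0},{"delta_pos":[0.4,-0.7,0.2],"yaw":0},{"delta_pos":[0.3,-0.8,0.1],"yaw":0},{"delta_pos":[0.2,-0.4,0.1],"yaw":0},{"delta_pos":[0,0,0],"yaw":0},{"delta_pos":[0,0,0],"yaw":0}]'
python3 - <<'E'
from h import *
a=get_image("side")
cv2.imwrite("pics/g5.png",cv2.resize(a["color"][60:230,130:270],(494,600),interpolation=2)[:,:,::-1])
E
```

```text
clock: 13.4
eef_pos: [555.1, 397.5, 142.0]
tool_rot: [3.14, -0.004, -2.966]
force: [-2.0, 2.6, -0.3]
width: 85.7
gripper_force: 1.6
clock: 13.9
eef_pos: [572.6, 372.9, 149.4]
tool_rot: [3.141, 0.002, -2.965]
force: [-0.3, 2.1, 1.9]
width: 85.4
gripper_force: 0.7
```

View pics/g5.png

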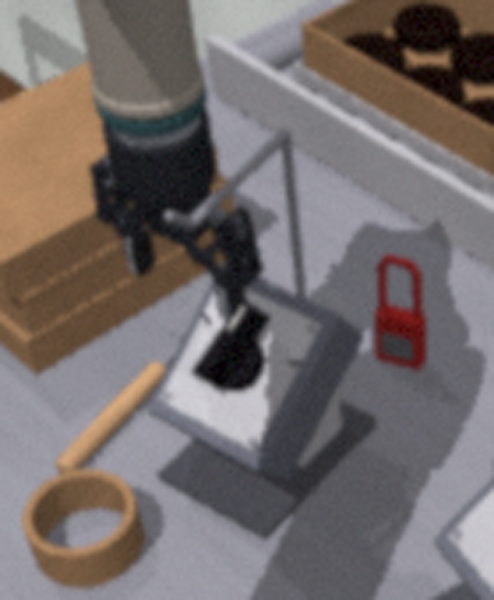

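The handle has turned to about straight up the slope, with its end at (255,320), and the gripper is still clear of the rod. I'll push a little further and then change sides.

```bash
python3 -m handwheel '[{"delta_pos":[0.05,-0.3,0],"yaw":0},{"delta_pos":[0.05,-0.3,0],"yaw":0},{"delta_pos":[0.05,-0.3,0],"yaw":0},{"delta_pos":[0,0,0],"yaw":0}]'
python3 -m handwheel '[{"delta_pos":[-0.1,0.7,0],"yaw":0},{"delta_pos":[-0.3,1.5,0.5],"yaw":0},{"delta_pos":[-0.5,2,2],"yaw":0},{"delta_pos":[-0.5,2,3],"yaw":0},{"delta_pos":[-1,0,4],"yaw":0},{"delta_pos":[-2,0,3.5],"yaw":0},{"delta_pos":[-3,0,3],"yaw":0},{"delta_pos":[-3,0,0],"yaw":0},{"delta_pos":[-3,0,0],"yaw":0},{"delta_pos":[0,0,0],"yaw":0}]'
python3 - <<'E'
from h import *
from path import *
a=get_image("side"); b=get_image("top")
for im in (a,b):
    P=cloud(im); Q=P-pv; h=Q@n; L=np.stack([Q@eu,Q@ey],-1); br=im["color"].astype(int).sum(-1)
    m=(h>20)&(h<48)&(np.hypot(L[...,0],L[...,1])<55)&(P[...,2]<200)
    A=L[m]; print(len(A),A.mean(0).round(1),A.min(0).round(),A.max(0).round())
    if len(A)>8:
        v=np.linalg.svd(A-A.mean(0))[2][0]; v*=np.sign(v[0]); print("theta left",np.arctan2(v[1],v[0]).round(2))
E
```

```text
clock: 14.28
eef_pos: [573.8, 362.0, 148.7]
tool_rot: [-3.14, -0.0, -2.966]
force: [-0.9, 0.4, -0.2]
width: 85.0
gripper_force: 0.2
clock: 15.12
eef_pos: [432.3, 428.5, 309.7]
tool_rot: [3.139, -0.004, -2.957]
force: [-0.3, 0.8, -0.0]
width: 85.1
gripper_force: 0.0
210 [ 9.4 -7.2] [-23. -26.] [42. 16.]
theta left -0.49
163 [13. -7.] [-24. -27.] [43. 15.]
theta left -0.5
```

Run:
```python
from path import *
from h import *
for y in (-17,-8,0): print(y,tcp(-32,y,23,-1).round(1))
P=cloud(dict(np.load("im_top.npz")))
m=(P[...,2]>40)&(P[...,0]>440)&(P[...,0]<640)&(P[...,1]>-40)&(P[...,1]<245); A=P[m]
print(A[:,1].max(),A[A[:,1].argmax()], np.percentile(A,[1,99],axis=0).round())
```

```text
-17 [543.3 239.3 112.5]
-8 [541.8 248.2 112.5]
0 [540.4 256.1 112.5]
244.40472079783183 [537.73514482 244.4047208   78.41195062] [[552. -32.  85.]
 [640.  94. 299.]]
```

```bash
python3 -m handwheel '[{"delta_pos":[0,-3.8,0],"yaw":0},{"delta_pos":[0,-3.8,0],"yaw":0},{"delta_pos":[0,-3.8,0],"yaw":0},{"delta_pos":[0,-3.8,0],"yaw":0},{"delta_pos":[0,-3.7,0],"yaw":0},{"delta_pos":[3,0,0],"yaw":0},{"delta_pos":[3,0,0],"yaw":0},{"delta_pos":[3,0,0],"yaw":0},{"delta_pos":[2,0,-2],"yaw":0},{"delta_pos":[0,0,-2],"yaw":0}]'
python3 -m handwheel '[{"delta_pos":[0,0,-3],"yaw":0},{"delta_pos":[0,0,-3],"yaw":0},{"delta_pos":[0,0,-3],"yaw":0},{"delta_pos":[0,0,-3],"yaw":0},{"delta_pos":[0,0,-2],"yaw":0},{"delta_pos":[0,0,0],"yaw":0},{"delta_pos":[0,0,0],"yaw":0}]'
```

```text
clock: 16.05
eef_pos: [556.6, 235.3, 268.1]
tool_rot: [-3.141, 0.007, -2.97]
force: [0.0, -0.3, -0.5]
width: 85.6
gripper_force: 0.0
clock: 16.63
eef_pos: [550.3, 236.1, 127.2]
tool_rot: [-3.14, -0.002, -2.966]
force: [0.8, -0.2, 0.9]
width: 85.2
gripper_force: 0.0
```

```bash
python3 -m handwheel '[{"delta_pos":[-0.7,0,0],"yaw":0},{"delta_pos":[0,0,-0.7],"yaw":0},{"delta_pos":[0,0,-0.6],"yaw":0},{"delta_pos":[0,0.4,0],"yaw":0},{"delta_pos":[-0.1,0.4,0],"yaw":0},{"delta_pos":[-0.1,0.4,0],"yaw":0},{"delta_pos":[-0.1,0.3,0],"yaw":0},{"delta_pos":[0,0.3,0],"yaw":0},{"delta_pos":[0,0,0],"yaw":0},{"delta_pos":[0,0,0],"yaw":0}]'
python3 - <<'E'
from h import *
from path import *
a=get_image("side"); b=get_image("top")
cv2.imwrite("pics/g6.png",cv2.resize(a["color"][60:230,130:270],(494,600),interpolation=2)[:,:,::-1])
E
```

```text
clock: 17.47
eef_pos: [539.7, 254.9, 115.4]
tool_rot: [3.141, -0.0, -2.965]
force: [-0.6, -0.5, 0.5]
width: 85.4
gripper_force: 0.4
```

View pics/g6.png

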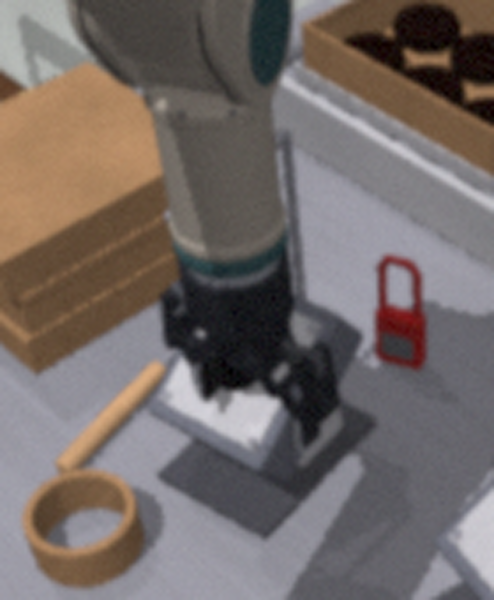

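The gripper hides the handle here. I'll back off to the right, rise and measure the handle angle.

```bash
python3 -m handwheel '[{"delta_pos":[0,-1,0],"yaw":0},{"delta_pos":[0,-1,0.5],"yaw":0},{"delta_pos":[0,0,2],"yaw":0},{"delta_pos":[0,0,4],"yaw":0},{"delta_pos":[0,0,4],"yaw":0},{"delta_pos":[0,0,4],"yaw":0},{"delta_pos":[-2,0,3.6],"yaw":0},{"delta_pos":[-3.5,0,1],"yaw":0},{"delta_pos":[-3.5,0,0],"yaw":0},{"delta_pos":[-3.5,0,0],"yaw":0}]'
python3 -m handwheel '[{"delta_pos":[0,-3.5,0],"yaw":0},{"delta_pos":[0,-3.5,0],"yaw":0},{"delta_pos":[0,-3.5,0],"yaw":0},{"delta_pos":[0,-3.5,0],"yaw":0},{"delta_pos":[0,-3.5,0],"yaw":0},{"delta_pos":[0,0,0],"yaw":0},{"delta_pos":[0,0,0],"yaw":0},{"delta_pos":[0,0,0],"yaw":0}]'
python3 - <<'E'
from h import *
from path import *
a=get_image("side"); b=get_image("top")
for im in (a,b):
    P=cloud(im); Q=P-pv; h=Q@n; L=np.stack([Q@eu,Q@ey],-1)
    m=(h>20)&(h<48)&(np.hypot(L[...,0],L[...,1])<55)&(P[...,2]<200)
    A=L[m]; print(len(A),A.mean(0).round(1),A.min(0).round(),A.max(0).round())
    if len(A)>8:
        v=np.linalg.svd(A-A.mean(0))[2][0]; v*=-np.sign(v[1]); print("theta left",np.arctan2(v[1],v[0]).round(2))
m=(lambda P:(abs(P[...,0]-482)<75)&(abs(P[...,1]+295)<95)&(P[...,2]>14)&(P[...,2]<140))
P=cloud(a);print(P[m(P)].min(0).round(),P[m(P)].max(0).round())
old=dict(np.load("im_top.npz"))
for t in("tub","tape","spatula","spoon"):
    print(t,[np.round(models.boxes_of(b,t)[0]["rect"]).tolist()] if models.boxes_of(b,t) else None)
o=np.hstack([cv2.resize(a["color"][70:240,130:310],(395,373),interpolation=2),cv2.resize(b["color"],(395,296),interpolation=2)[:,:].repeat(1,0) if 0 else cv2.resize(b["color"][90:260,100:280],(395,373),interpolation=2)])
cv2.imwrite("pics/g7.png",o[:,:,::-1])
E
```

```text
clock: 18.4
eef_pos: [414.3, 233.5, 307.7]
tool_rot: [3.141, 0.003, -2.968]
force: [-0.7, 0.3, -0.3]
width: 85.2
gripper_force: 0.0
clock: 19.07
eef_pos: [414.8, 59.4, 306.6]
tool_rot: [3.141, 0.001, -2.967]
force: [-0.8, 0.7, 0.1]
width: 85.4
gripper_force: 0.0<stdin>:7: RuntimeWarning: Mean of empty slice.
  ret = um.true_divide(
Traceback (most recent call last):
ValueError: zero-size array to reduction operation minimum which has no identity
```

Run:
```python
from h import *
from path import *
b=get_image("top"); a=get_image("side")
P=cloud(b); Q=P-pv; h=Q@n; L=np.stack([Q@eu,Q@ey],-1)
m=(h>20)&(h<48)&(np.hypot(L[...,0],L[...,1])<55)&(P[...,2]<200)
A=L[m]; print(len(A))
if len(A)>8:
    v=np.linalg.svd(A-A.mean(0))[2][0]; v*=-np.sign(v[1]); print(A.min(0).round(),A.max(0).round(),"theta left",np.arctan2(v[1],v[0]).round(2))
P=cloud(a); m=(abs(P[...,0]-482)<75)&(abs(P[...,1]+295)<95)&(P[...,2]>14)&(P[...,2]<140)
if m.any(): print(P[m].min(0).round(),P[m].max(0).round())
for t in("tub","tape","spatula","spoon"):
    r=models.boxes_of(b,t); print(t,[np.round(x["rect"]).tolist() for x in r[:1]])
cv2.imwrite("pics/g7.png",cv2.resize(b["color"],(800,600),interpolation=2)[:,:,::-1])
```

```text
222
[-15. -44.] [25. 25.] theta left -1.15
[ 470. -318.   14.] [ 492. -272.  131.]
tub [[222.0, 237.0, 250.0, 270.0]]
tape [[156.0, 225.0, 188.0, 258.0]]
spatula [[115.0, 140.0, 154.0, 228.0]]
spoon [[321.0, 259.0, 345.0, 284.0]]
```

View pics/g7.png

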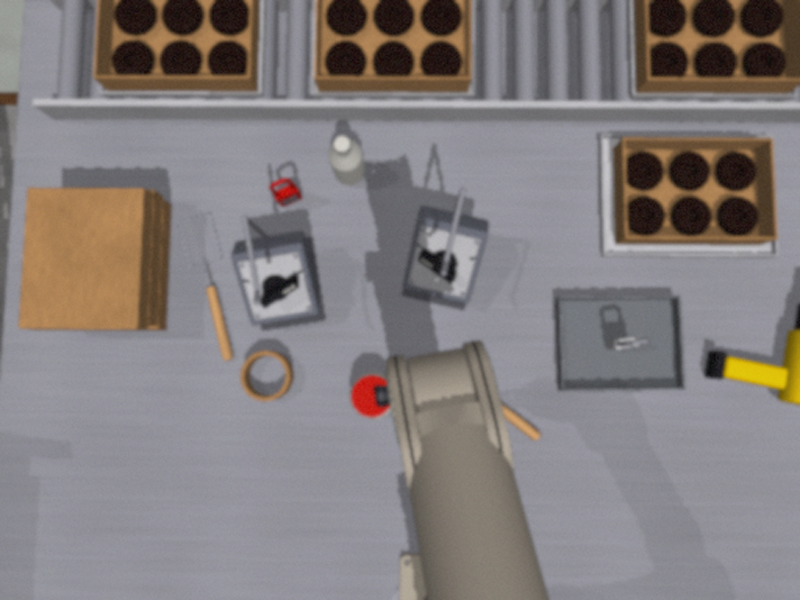

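The handle points right, at (290,285), with a measured angle of 1.15 rad right, which is the stop at on. The padlock stands in the tray at (628,342), the other handle at (440,262) is still off, and the bystanders and robot are clear.

```bash
python3 -c "
from cell import ctrl; print(ctrl.finish_job())"
```

```text
the job is handed in; nothing more can be done
None
```

The padlock is off the hook and standing in the grey tray, the isolator it came from is fully on at its stop (measured 2.3 rad), and the other handle and the bystanders were left untouched; the job is handed in, with no verdict returned.

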